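# Take the depth of a drilled peg hole in a plaster mould

## Task

A peg has to be cut for the drilled hole in the plaster mould: take the depth gauge from its wooden stand, lower its rod into the hole until the rod has bottomed out and the stop bar lies flat on the mould's face, pressing gently because plaster chips. Then lift the gauge out and put it back upright in its stand, stop bar resting on the wood, without letting the stop shift from the depth it took. Leave everything else where it lies.

Things in the scene. Friction and masses are not known exactly. Their poses are not given: they have to be found in the camera images.
- gauge: Depth gauge: level aluminium stop bar 72 x 18 x 14 mm (80 g) with an upright 8 mm steel rod sliding stiffly through its middle: about 5 N along the rod moves it, less does not. Atop the rod an upright round wooden handle, 24 mm across, 46 tall. Origin: middle of the bar's underside, on the rod; z up the rod, x along the bar. Starts in the stand, bar on its top, rod hanging in its hole.
- depth_rod (a joint): How far the rod sticks out below the stop bar, less 25 mm: 0 means 25 mm, 0.035 means 60 mm (m). It grows when the rod is pushed down through the bar, or the bar pushed up along the rod. Starts at 0 to 0.010; the end of its travel is 0.058.
- rod_tip (a point): Centre of the rod's flat lower end, 120 mm below the lower end of the wooden handle. Rod and handle weigh 130 g.
- handle_mid (a point): Middle of the wooden handle, 143 mm above the rod's tip, 23 mm above the handle's lower end.
- mould: White plaster block 150 x 120 x 95 mm, fixed on the bench, origin under its centre. Its level top has a wide dish (74 mm), two shallow 20 mm sockets in opposite corners, and the peg hole, the narrowest: round, blind, 11.5 mm across, 3 mm chamfer. Its flat bottom (hole_bottom_c0, a 20 mm thick disc) is 42 to 72 mm down; how deep is not known and cannot be seen.
- hole_mouth (a point): Centre of the peg hole's mouth, level with the mould's top face; 46 mm along the mould's x and -4 mm along its y from its centre. The hole runs straight down.
- stand: Beech stand for the gauge, a block 62 x 100 mm on a 90 x 128 mm foot, 100 mm tall, fixed on the bench, origin under its centre.
- stand_hole (a point): Centre of the mouth of the stand's single hole (14 mm in diameter, 3 mm chamfer, straight down through the whole block), level with the stand's top, 100 mm above the bench.
- needle: dark-handled needle tool, 160 mm long, 9 mm high, lying between the mould and the stand; leave alone.
- cup: small raw clay cup, 75 mm across, 64 mm high, behind the work on the left; leave alone.
- jar: small glaze jar with a white cap, 50 mm across, 68 mm high, behind the work on the right; leave alone.
- rib: kidney-shaped rib, 80 x 56 x 8 mm, left of the work; leave alone.
- loop: loop tool with a wooden handle, 134 mm long, left of the work; leave alone.
- pebble: black polishing stone, 47 x 33 x 22 mm, right of the work; leave alone.

How it is judged:
By the outcome, as a careful person would: the job done as asked, in the order asked, and still so for the second after the job is handed in, with the robot touching nothing.
It also fails if it takes over 64 s, if anything falls off the work surface, if the arm or the gripper's body presses on something with over 40 N, if the wrist force passes 120 N, or if a joint passes its speed limit or range.

## Robot

A 7-joint arm with a two-finger parallel gripper is mounted at the origin on the work surface; the furniture and walls round the work are solid. World frame = base frame: x ahead of the robot, y to its left, z up, the work surface at z = 0. Lengths are in m, angles in rad, forces in N, time in s.
With the tool pointing down it reaches from about 0.35 to 0.9 m from the base axis. Payload 8.1 kg.
Tool frame: the origin (TCP) lies midway between the tips of the shut fingers; the grasp point (between the pads) lies behind it (arm.tcp_to_grasp is the z of the grasp point in the tool frame, in m); z points along the fingers, y is the line along which they close (so a half turn about z gives the same grasp; the last joint's range is limited). The gripper opens to 92 mm and grips with 3 to 60 N. Pads are 19 mm wide; open, the fingers measure 130 mm over their backs; the gripper's body (75 mm by 190 mm) begins 47 mm behind the grasp point.
Start: joints at [1.103, 0.434, 0.025, 1.573, -0.012, 1.134, -0.075], TCP at [0.223, -0.584, 0.196] pointing down, gripper open.
Joint ranges: [-2.62, 2.62], [-0.44, 2.09], [-1.27, 1.32], [0.08, 2.57], [-1.32, 4.46], [0.12, 2], [-2.74, 2.74]. Speed limits (rad/s): [2.22, 2.22, 3.01, 3.01, 3.14, 3.14, 3.14].

## Interface

Orientations are given as a rotation vector (axis times angle).
In Python, from cell import readout, vision, arm gives the robot as it stands.
- The arm moves only by the tool carry_out, never from a script. Its argument "increments" is one flat list of numbers, 6 for each row, row after row: the shift along the world's x, y, z in mm, then the turn, a rotation vector about the world's x, y, z in rad. In form: [tx, ty, tz, wx, wy, wz, tx, ty, tz, wx, wy, wz, ...]. A call has 1 to 20 rows; each row shifts and turns the commanded pose from where the row before left it; what a row does not reach is not made up. A row lasts 1/8 s, in which the tool goes at most 62.5 mm and 10.7 degrees, less where a joint would pass 70% of its speed; a pose out of reach is approached as far as the arm can. A call with a gripper value outside its range is refused whole. "grip" is the closure, from 0 (fully open) to 1 (shut), set as the call begins (left out, the last holds). The fingers move at their own pace and stop on an object; "newtons" is the grip in N (left out, the last holds). Time passes only in rows, so rows that do not move let the fingers close. It gives the time, the measured TCP pose, the force, the opening and the grip force at its end, in the units of the state.
- readout.observe(): the state, without advancing time (a new reading comes with each control period).
- vision.get_image(name): name is "side" or "top"; returns the picture (420x560x3 uint8, red, green, blue); there is no depth.
- vision.calibration(name): a dict with "fov_y" (degrees; the focal length in pixels is half the picture's height over the tangent of half this angle, whatever the lens; pixels are square), "cx", "cy" (the principal point, pixels), "pose" (4x4, takes a point from camera to world coordinates). Camera axes: x right, y up, looking along -z (the intrinsics and any distortion apply to the point x, -y, -z); pixel columns grow to the right and rows downward; lengths in m; the calibration is good to about 2 mm. A picture is of the moment at which its call begins. calibration takes no time and is no camera call.
- arm.sign_off(): hands the job in; it is judged then, once.
The state is a dict: "clock": time; "joints": joint angles; "dq": joint speeds; "joint_efforts": joint torques, N m; "position": TCP position; "ee_rot": TCP orientation; "force": force on the tool from outside, world axes, zero at the start; "ft_torque": the same for the moment, N m; "width": opening from 0.0 (shut) to 1.0 (fully open); "gripper_force": force on a finger pad.
Only numpy, scipy, OpenCV 4.12 (cv2) and the standard library are available. Lean on these libraries where they do the work, as an engineer would, in place of code of your own. Each camera call takes 0.05 s, during which the arm holds its last target. There are 200 camera calls.

## Working session

There is one attempt and no reset: what is moved stays moved. The work goes in short steps, Python scripts to look and compute and a tool call to move; the robot and the scene stay as the last step left them, time stands still between calls to the robot, and variables do not carry over. Pictures are saved under pics/ and viewed, at most 10 in all, crops included, and the job is handed in when it is done.

Besides the shell and the picture viewer there is one more tool, called after "Emit:" as name(argument=value, ...) on one line, values as JSON. carry_out: Moves the arm, as the interface text tells. Its arguments: {"type":"object","properties":{"increments":{"type":"array","items":{"type":"number"}},"grip":{"type":"number"},"newtons":{"type":"number"}},"required":["increments"]}

```bash
mkdir -p pics; ls; cat > h.py <<'E'
import numpy as np, cv2
from cell import readout, vision, arm
def snap(n,f):
    im=vision.get_image(n); cv2.imwrite(f'pics/{f}.png',im[:,:,::-1]); return im
E
python3 - <<'E'
from h import *
for n in('side','top'):
    snap(n,n+'0'); c=vision.calibration(n); print(n,{k:(np.round(v,4).tolist() if k=='pose' else v) for k,v in c.items()})
print(arm.tcp_to_grasp, readout.observe())
E
```

```text
pics
side {'fov_y': 49.43899342793148, 'cx': 279.92094502852973, 'cy': 206.05759776447755, 'pose': [[-0.979, 0.0896, -0.1832, 0.3422], [-0.2028, -0.5214, 0.8289, 1.0516], [-0.0212, 0.8486, 0.5286, 0.8146], [0.0, 0.0, 0.0, 1.0]]}
top {'fov_y': 51.42356188910741, 'cx': 282.2530514628545, 'cy': 208.0561002454851, 'pose': [[0.0202, 0.998, -0.0596, 0.4775], [-0.9996, 0.0215, 0.0206, 0.0291], [0.0219, 0.0592, 0.998, 1.3863], [0.0, 0.0, 0.0, 1.0]]}
-0.0188 {'clock': 0.1, 'joints': array([ 1.10337096,  0.43515222,  0.02494784,  1.57398621, -0.01162615,
        1.13399002, -0.07508714]), 'dq': array([-0.0003427 , -0.00171906,  0.00014568, -0.0014758 ,  0.00045523,
        0.00091193, -0.00019175]), 'joint_efforts': array([ 2.83822221e-03, -6.69133902e+01,  9.87778567e-01, -3.15149581e+01,
       -6.05756859e-02,  3.74407461e-02,  3.61303682e-05]), 'position': array([ 0.2227875 , -0.58341966,  0.19523154]), 'ee_rot': array([-3.08815693e+00, -5.69580982e-01,  5.38176494e-04]), 'force': array([-0.32960317,  0.01873005, -0.2855742 ]), 'ft_torque': array([ 0.01003251, -0.00759158, -0.01126136]), 'gripper_force': 0.0, 'width': 1.0001453772195634}
```

View pics/side0.png

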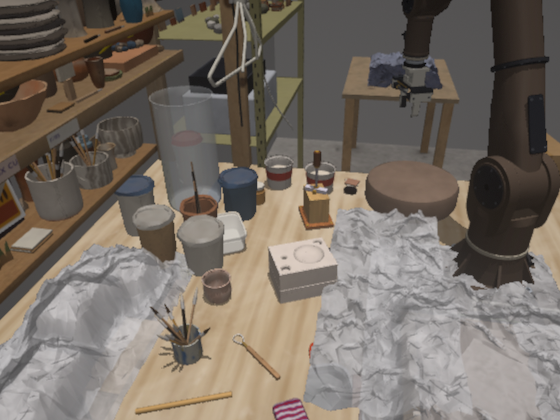

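View pics/top0.png

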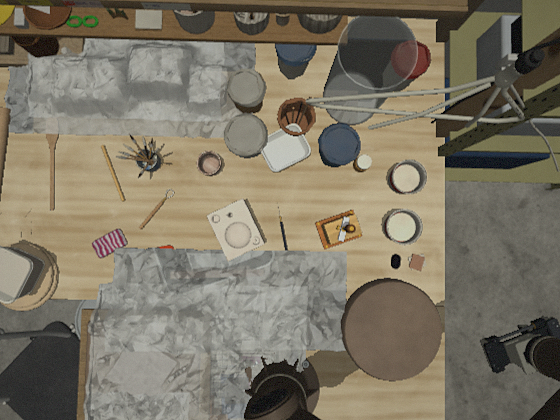

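The side view shows the gauge in its stand (handle at about 317,160, stand at 317,205) and the mould at (302,268). The top view shows the mould at (236,230), the stand at (338,229) and the handle at about (349,228). I'll zoom in.

```bash
python3 - <<'E'
import cv2,numpy as np
t=cv2.imread('pics/top0.png');s=cv2.imread('pics/side0.png')
R=lambda a,k:cv2.resize(a,None,fx=k,fy=k,interpolation=cv2.INTER_CUBIC)
a=R(t[195:265,200:270],5.7);b=R(t[195:265,305:375],5.7)
cv2.imwrite('pics/tz.png',np.hstack([a,b]))
a=R(s[230:300,260:345],4.7)[:,:399];b=R(s[145:232,290:345],6)[:,:330]
h=max(a.shape[0],b.shape[0]);p=lambda x:np.pad(x,((0,h-x.shape[0]),(0,0),(0,0)))
cv2.imwrite('pics/sz.png',np.hstack([p(a),p(b)]))
E
```

```text
(no output)
```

View pics/tz.png

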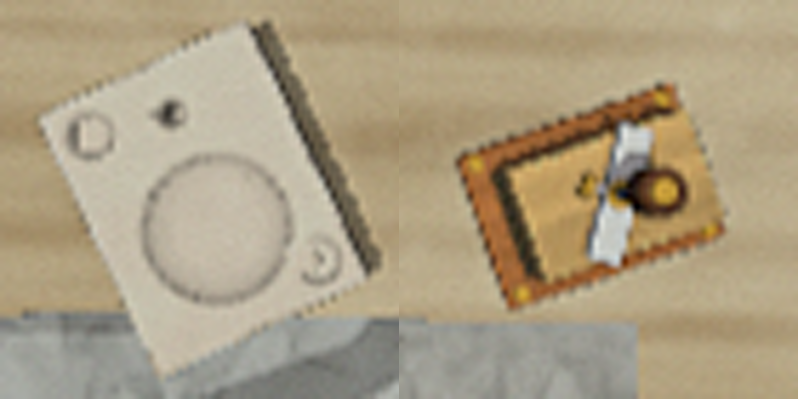

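View pics/sz.png

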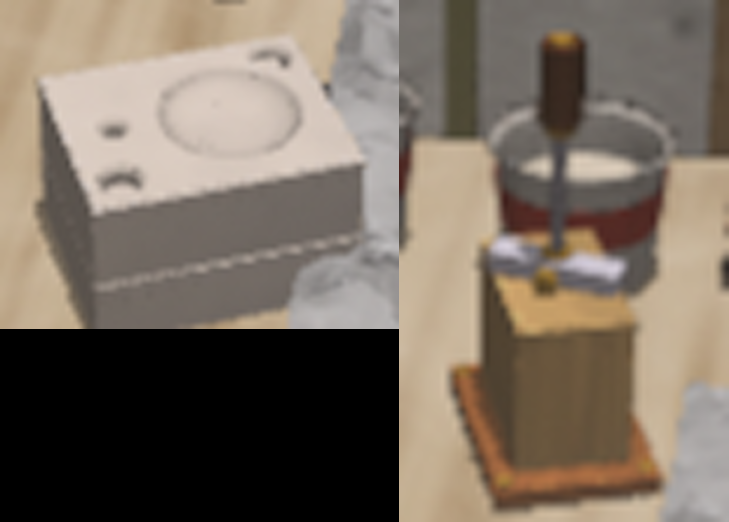

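The zooms give the mould face corners, the peg hole at about top (170,113) and side (113,128), and the brass handle top at top (664,190) and side (565,38). Both ends of the bar are visible too. Next I triangulate.

```bash
cat >> h.py <<'E'
def ray(n,u,v):
    c=vision.calibration(n);f=210/np.tan(np.radians(c['fov_y'])/2);P=np.array(c['pose'])
    d=P[:3,:3]@np.array([(u-c['cx'])/f,-(v-c['cy'])/f,-1]);return P[:3,3],d/np.linalg.norm(d)
def plane(n,u,v,z):
    o,d=ray(n,u,v);return o+d*(z-o[2])/d[2]
def tri(t,s):
    o,d=ray('top',*t);p,e=ray('side',*s)
    k=np.linalg.lstsq(np.c_[d,-e],p-o,rcond=None)[0];a,b=o+d*k[0],p+e*k[1]
    return (a+b)/2,np.linalg.norm(a-b)
T1=lambda x,y:((x+.5)/5.7-.5+200,(y+.5)/5.7-.5+195)
T2=lambda x,y:((x-399+.5)/5.7-.5+305,(y+.5)/5.7-.5+195)
S1=lambda x,y:((x+.5)/4.7-.5+260,(y+.5)/4.7-.5+230)
S2=lambda x,y:((x-399+.5)/6-.5+290,(y+.5)/6-.5+145)
E
python3 - <<'E'
from h import *
np.set_printoptions(precision=4,suppress=True)
print(vision.calibration('top').keys())
pts=dict(A=(T1(42,118),S1(97,213)),B=(T1(248,22),S1(38,78)),C=(T1(365,275),S1(290,37)),D=(T1(163,378),S1(363,163)),
hole=(T1(169,113),S1(113,128)),handletop=(T2(664,190),S2(565,38)),bar1=(T2(638,128),S2(508,245)),bar2=(T2(604,262),S2(610,262)),
st1=(T2(500,170),S2(487,245)),st2=(T2(677,115),S2(487,245)))
R={}
for k,(t,s) in pts.items():
    R[k],e=tri(t,s);print(k,R[k],'gap',round(e,4))
m=np.mean([R[k] for k in 'ABCD'],0);x=(R['A']+R['B']-R['C']-R['D'])/2;print('mould c',m,'x',x,np.linalg.norm(x),np.linalg.norm(R['A']-R['B']),'yaw',np.degrees(np.arctan2(x[1],x[0])))
u=x/np.linalg.norm(x);v=np.array([-u[1],u[0],0]);print('hole via body',m+.046*u-.004*v)
print('hole top z.095',plane('top',*pts['hole'][0],.095),'side',plane('side',*pts['hole'][1],.095))
for k in('bar1','bar2'):print(k,plane('top',*pts[k][0],.114),plane('side',*pts[k][1],.114))
b=plane('top',*pts['bar1'][0],.114)-plane('top',*pts['bar2'][0],.114);print('bar len',np.linalg.norm(b),'yaw',np.degrees(np.arctan2(b[1],b[0])))
print('bar c',(plane('top',*pts['bar1'][0],.114)+plane('top',*pts['bar2'][0],.114))/2)
from scipy.spatial.transform import Rotation as Ro
print(Ro.from_rotvec(readout.observe()['ee_rot']).as_matrix())
# foot corners
for q in[(459,158),(676,84),(727,235),(510,310)]:print('foot',plane('top',*T2(*q),.0))
E
```

```text
dict_keys(['fov_y', 'cx', 'cy', 'pose'])
A [0.5285 0.225  0.091 ] gap 0.0002
B [0.5823 0.1196 0.0922] gap 0.0029
C [0.4506 0.0554 0.0914] gap 0.0001
D [0.3969 0.1588 0.0898] gap 0.003
hole [0.5328 0.159  0.0944] gap 0.0007
handletop [ 0.4969 -0.1778  0.2356] gap 0.0011
bar1 [ 0.5281 -0.1869  0.1105] gap 0.0065
bar2 [ 0.4657 -0.1684  0.1165] gap 0.007
st1 [ 0.5154 -0.1093  0.1545] gap 0.0166
st2 [ 0.5393 -0.209   0.097 ] gap 0.0003
mould c [0.4896 0.1397 0.0911] x [0.1317 0.0652 0.001 ] 0.14691319582440826 0.11830364537033668 yaw 26.32753735415998
hole via body [0.5326 0.1565 0.0914]
hole top z.095 [0.5324 0.1588 0.095 ] side [0.533  0.1598 0.095 ]
bar1 [ 0.5312 -0.1859  0.114 ] [ 0.524  -0.1811  0.114 ]
bar2 [ 0.4622 -0.1692  0.114 ] [ 0.4696 -0.1721  0.114 ]
bar len 0.07100720868833882 yaw -13.585765020042231
bar c [ 0.4967 -0.1776  0.114 ]
[[ 0.9342  0.3567 -0.0006]
 [ 0.3567 -0.9342  0.0013]
 [-0.0001 -0.0014 -1.    ]]
foot [ 0.5171 -0.105   0.    ]
foot [ 0.5611 -0.2263  0.    ]
foot [ 0.4772 -0.2558  0.    ]
foot [ 0.4331 -0.1348  0.    ]
```

Emit:
carry_out(increments=[0,0,27,0,0,0,0,0,28,0,0,0,0,0,28,0,0,0,0,0,27,0,0,0,20,29,0,0,0,0.06,20,29,0,0,0,0.06,20,29,0,0,0,0.06,20,29,0,0,0,0.06,20,29,0,0,0,0.06,20,29,0,0,0,0.06,20,29,0,0,0,0.06,20,29,0,0,0,0.06,20,29,0,0,0,0.06,20,29,0,0,0,0.06,20,29,0,0,0,0.06,20,29,0,0,0,0.06,20,29,0,0,0,0.06,14,29,0,0,0,0.06,0,0,0,0,0,0,0,0,0,0,0,0], grip=0)

```text
clock: 2.6
position: [0.4966, -0.1783, 0.3058]
ee_rot: [2.589, 1.779, -0.001]
force: [0.3, -0.6, -0.8]
width: 1.004
gripper_force: 0.0
```

Emit:
carry_out(increments=[0,0,-16,0,0,0,0,0,-16,0,0,0,0,0,-16,0,0,0,0,0,-16,0,0,0,0,0,-16,0,0,0,0,0,-16,0,0,0,0,0,-10,0,0,0,0,0,-6,0,0,0,0,0,0,0,0,0,0,0,0,0,0,0])

```text
clock: 3.85
position: [0.4973, -0.1779, 0.1944]
ee_rot: [2.588, 1.78, 0.001]
force: [-0.2, -0.6, -0.1]
width: 0.994
gripper_force: 0.0
```

Emit:
carry_out(increments=[0,0,0,0,0,0,0,0,0,0,0,0,0,0,0,0,0,0,0,0,0,0,0,0,0,0,0,0,0,0,0,0,0,0,0,0,0,0,0,0,0,0,0,0,0,0,0,0], grip=1, newtons=20)

```text
clock: 4.85
position: [0.4969, -0.1779, 0.194]
ee_rot: [-2.589, -1.78, 0.0]
force: [-0.2, 0.6, 0.8]
width: 0.252
gripper_force: 20.0
```

Emit:
carry_out(increments=[0,0,4,0,0,0,0,0,8,0,0,0,0,0,10,0,0,0,0,0,10,0,0,0,0,0,10,0,0,0,0,0,10,0,0,0,0,0,10,0,0,0,0,0,10,0,0,0,0,0,8,0,0,0,0,0,0,0,0,0,0,0,0,0,0,0])

```text
clock: 6.22
position: [0.4967, -0.1779, 0.2736]
ee_rot: [-2.588, -1.78, 0.001]
force: [-0.6, -0.5, -2.2]
width: 0.251
gripper_force: 20.0
```

```bash
python3 - <<'E'
from h import *
t=snap('top','t2');s=snap('side','s2')
R=lambda a,k:cv2.resize(a,None,fx=k,fy=k,interpolation=cv2.INTER_CUBIC)
a=R(t[185:265,305:375],5);b=R(s[120:220,285:360],5)
h=500;p=lambda x:np.pad(x,((0,h-x.shape[0]),(0,0),(0,0)))
cv2.imwrite('pics/z2.png',np.hstack([p(a),p(b)])[:,:,::-1]);print(readout.observe()['position'],readout.observe()['force'])
E
```

```text
[ 0.49668862 -0.17784321  0.27351153] [-0.323201   -0.41077164 -1.39952955]
```

View pics/z2.png

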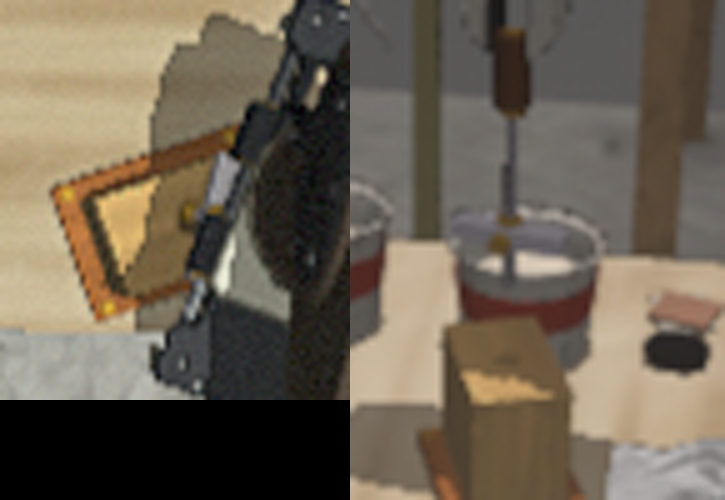

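The gauge is out of the stand and hanging upright. In the side crop the rod tip is at about (510,285) and the stand hole at (510,357). Now over to the peg hole.

Emit:
carry_out(increments=[1,8,0,0,0,-0.025,2,16,0,0,0,-0.05,3,24,0,0,0,-0.06,3,24,0,0,0,-0.06,3,24,0,0,0,-0.06,3,24,0,0,0,-0.06,3,24,0,0,0,-0.06,3,24,0,0,0,-0.06,3,24,0,0,0,-0.06,3,24,0,0,0,-0.06,3,24,0,0,0,-0.06,3,24,0,0,0,-0.06,2,24,0,0,0,-0.06,1,24,0,0,0,-0.06,0,16,0,0,0,-0.05,0,8,0,0,0,-0.03,0,0,-10,0,0,0,0,0,-10,0,0,0,0,0,0,0,0,0,0,0,0,0,0,0])

```text
clock: 8.82
position: [0.5331, 0.1577, 0.2539]
ee_rot: [3.099, 0.515, -0.0]
force: [-0.1, 0.8, -1.7]
width: 0.252
gripper_force: 20.0
```

```bash
python3 - <<'E'
from h import *
np.set_printoptions(precision=4,suppress=True)
print('stand hole side',plane('side',285+160.5/5-.5,120+357.5/5-.5,.1),'tip2',plane('side',285+160.5/5-.5,120+285.5/5-.5,.149))
t=snap('top','t3');s=snap('side','s3')
R=lambda a,k:cv2.resize(a,None,fx=k,fy=k,interpolation=cv2.INTER_CUBIC)
a=R(t[185:265,195:265],5);b=R(s[200:300,255:345],5)
h=500;p=lambda x:np.pad(x,((0,h-x.shape[0]),(0,0),(0,0)))
cv2.imwrite('pics/z3.png',np.hstack([p(a),p(b)])[:,:,::-1]);o=readout.observe();print(o['position'],o['force'],o['joints'])
E
```

```text
stand hole side [ 0.495  -0.1752  0.1   ] tip2 [ 0.4965 -0.1785  0.149 ]
[0.5332 0.1579 0.2542] [ 0.8669 -0.6815 -1.7181] [-0.0787  0.3129 -0.4032  1.6305  0.1289  1.224  -1.7496]
```

View pics/z3.png

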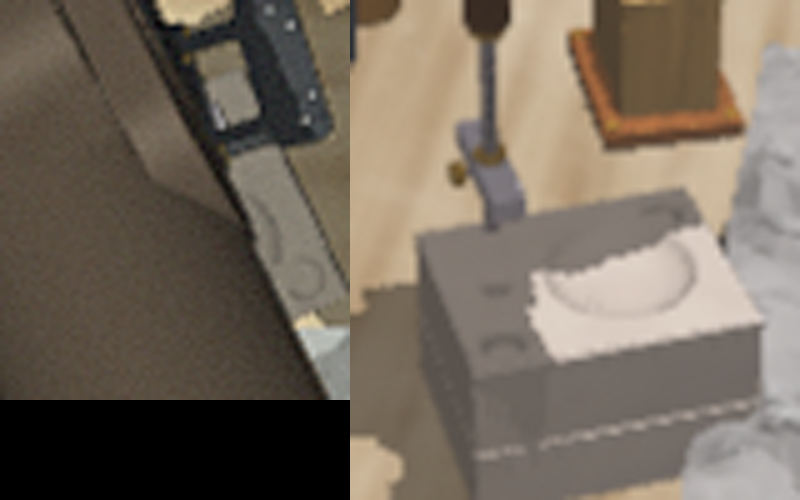

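The bar lies parallel to the mould's short side. In the crop the rod tip is at about (492,226) and the hole at (495,290). Checking them against each other:

```bash
python3 - <<'E'
from h import *
np.set_printoptions(precision=4,suppress=True)
f=lambda x,y,z:plane('side',255+(x-350+.5)/5-.5,200+(y+.5)/5-.5,z)
print('tip',f(492,227,.130),f(492,227,.133),'hole',f(495.5,290,.095))
E
```

```text
tip [0.5346 0.1569 0.13  ] [0.5337 0.1609 0.133 ] hole [0.5322 0.1628 0.095 ]
```

Emit:
carry_out(increments=[-0.5,1,-8,0,0,0,0,0,-10,0,0,0,0,0,-8,0,0,0,0,0,-4,0,0,0,0,0,-3,0,0,0,0,0,-3,0,0,0,0,0,-3,0,0,0,0,0,0,0,0,0])

```text
clock: 9.93
position: [0.5324, 0.159, 0.2148]
ee_rot: [3.099, 0.515, -0.0]
force: [0.3, 0.8, -2.3]
width: 0.253
gripper_force: 20.0
```

Emit:
carry_out(increments=[0,0,-3,0,0,0,0,0,-3,0,0,0,0,0,-3,0,0,0,0,0,-3,0,0,0,0,0,0,0,0,0])

```text
clock: 10.55
position: [0.5323, 0.159, 0.2026]
ee_rot: [3.099, 0.516, -0.001]
force: [-0.2, 0.3, -1.5]
width: 0.252
gripper_force: 20.0
```

Emit:
carry_out(increments=[0,0,-3,0,0,0,0,0,-3,0,0,0,0,0,-3,0,0,0,0,0,-2,0,0,0,0,0,-2,0,0,0,0,0,0,0,0,0], newtons=14)

```text
clock: 11.3
position: [0.5324, 0.1591, 0.1898]
ee_rot: [3.099, 0.516, -0.0]
force: [-0.3, -0.1, -3.4]
width: 0.256
gripper_force: 14.0
```

Emit:
carry_out(increments=[0,0,-1,0,0,0,0,0,-1,0,0,0,0,0,-1,0,0,0,0,0,0,0,0,0])

```text
clock: 11.8
position: [0.5327, 0.1593, 0.1873]
ee_rot: [-3.099, -0.516, -0.001]
force: [0.2, 0.1, 3.7]
width: 0.252
gripper_force: 14.0
```

Emit:
carry_out(increments=[0,0,-1,0,0,0,0,0,-1,0,0,0,0,0,-1,0,0,0,0,0,0,0,0,0])

```text
clock: 12.3
position: [0.5324, 0.1591, 0.1838]
ee_rot: [3.099, 0.516, -0.0]
force: [0.5, 1.1, 1.8]
width: 0.253
gripper_force: 14.0
```

Emit:
carry_out(increments=[0,0,-1,0,0,0,0,0,-1,0,0,0,0,0,-1,0,0,0,0,0,-1,0,0,0,0,0,0,0,0,0])

```text
clock: 12.92
position: [0.5323, 0.159, 0.1797]
ee_rot: [3.099, 0.516, -0.001]
force: [0.3, -0.2, 1.9]
width: 0.255
gripper_force: 14.0
```

Emit:
carry_out(increments=[0,0,-1,0,0,0,0,0,-1,0,0,0,0,0,0,0,0,0])

```text
clock: 13.3
position: [0.5324, 0.159, 0.1778]
ee_rot: [3.099, 0.516, -0.0]
force: [0.2, 0.6, 2.8]
width: 0.252
gripper_force: 14.0
```

Emit:
carry_out(increments=[0,0,-1,0,0,0,0,0,-1,0,0,0,0,0,0,0,0,0])

```text
clock: 13.68
position: [0.5324, 0.1591, 0.1758]
ee_rot: [3.099, 0.516, -0.0]
force: [-0.0, -0.1, 2.4]
width: 0.252
gripper_force: 14.0
```

Emit:
carry_out(increments=[0,0,-1,0,0,0,0,0,-1,0,0,0,0,0,0,0,0,0])

```text
clock: 14.05
position: [0.5324, 0.1591, 0.1738]
ee_rot: [3.099, 0.516, -0.0]
force: [-0.4, 0.3, 2.7]
width: 0.253
gripper_force: 14.0
```

Emit:
carry_out(increments=[0,0,-1,0,0,0,0,0,-1,0,0,0,0,0,0,0,0,0])

```text
clock: 14.42
position: [0.5324, 0.1591, 0.1718]
ee_rot: [3.099, 0.516, -0.0]
force: [0.5, 0.5, 2.6]
width: 0.257
gripper_force: 14.0
```

Emit:
carry_out(increments=[0,0,-1,0,0,0,0,0,-1,0,0,0,0,0,0,0,0,0])

```text
clock: 14.8
position: [0.5324, 0.1591, 0.1698]
ee_rot: [3.099, 0.516, -0.0]
force: [1.0, 0.5, 3.0]
width: 0.251
gripper_force: 14.0
```

```bash
python3 - <<'E'
from h import *
s=snap('side','s4')
cv2.imwrite('pics/z4.png',cv2.resize(s[190:290,255:345],None,fx=5,fy=5,interpolation=cv2.INTER_CUBIC)[:,:,::-1])
E
```

```text
(no output)
```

View pics/z4.png

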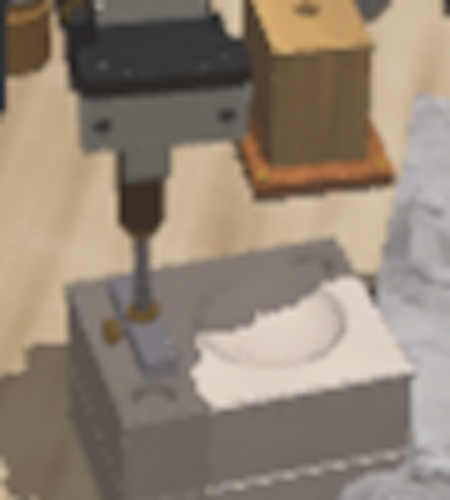

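Emit:
carry_out(increments=[0,0,-1,0,0,0,0,0,-1,0,0,0,0,0,0,0,0,0])

```text
clock: 15.22
position: [0.5324, 0.1591, 0.1678]
ee_rot: [3.099, 0.515, -0.0]
force: [0.2, 0.0, 2.3]
width: 0.252
gripper_force: 14.0
```

The bar lies flat on the plaster and the rod is sliding down through it (handle bottom at crop 140,235, collar at 140,310). The grip hasn't slipped. I continue in small steps.

Emit:
carry_out(increments=[0,0,-1,0,0,0,0,0,-1,0,0,0,0,0,0,0,0,0])

```text
clock: 15.6
position: [0.5323, 0.1591, 0.1658]
ee_rot: [3.099, 0.516, -0.0]
force: [-0.5, 0.1, 2.3]
width: 0.252
gripper_force: 14.0
```

Emit:
carry_out(increments=[0,0,-1,0,0,0,0,0,-1,0,0,0,0,0,0,0,0,0])

```text
clock: 15.98
position: [0.5324, 0.159, 0.1638]
ee_rot: [3.099, 0.515, -0.0]
force: [-0.0, 0.5, 2.4]
width: 0.253
gripper_force: 14.0
```

Emit:
carry_out(increments=[0,0,-1,0,0,0,0,0,-1,0,0,0,0,0,0,0,0,0])

```text
clock: 16.35
position: [0.533, 0.1594, 0.1627]
ee_rot: [-3.099, -0.515, -0.002]
force: [-0.3, 0.2, 9.2]
width: 0.255
gripper_force: 14.0
```

Emit:
carry_out(increments=[0,0,-0.3,0,0,0,0,0,0,0,0,0,0,0,0,0,0,0])

```text
clock: 16.73
position: [0.5331, 0.1594, 0.1627]
ee_rot: [-3.099, -0.515, -0.003]
force: [-1.9, -0.6, 11.4]
width: 0.259
gripper_force: 14.0
```

Emit:
carry_out(increments=[0,0,0.6,0,0,0,0,0,0.6,0,0,0,0,0,2,0,0,0,0,0,4,0,0,0,0,0,6,0,0,0,0,0,7,0,0,0,0,0,8,0,0,0,0,0,8,0,0,0,0,0,8,0,0,0,0,0,8,0,0,0,0,0,8,0,0,0,0,0,9,0,0,0,0,0,9,0,0,0,0,0,9,0,0,0,0,0,8,0,0,0,0,0,4,0,0,0,0,0,0,0,0,0,0,0,0,0,0,0], newtons=18)

```text
clock: 18.98
position: [0.5323, 0.159, 0.2605]
ee_rot: [3.099, 0.516, -0.001]
force: [-0.7, -0.6, -1.9]
width: 0.255
gripper_force: 18.0
```

```bash
python3 - <<'E'
from h import *
t=snap('top','t5');s=snap('side','s5')
R=lambda a,k:cv2.resize(a,None,fx=k,fy=k,interpolation=cv2.INTER_CUBIC)
a=R(t[200:255,310:370],6);b=R(s[175:235,290:345],7)
h=430;p=lambda x:np.pad(x,((0,h-x.shape[0]),(0,0),(0,0)))
cv2.imwrite('pics/z5.png',np.hstack([p(a),p(b)])[:,:,::-1])
E
```

```text
(no output)
```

View pics/z5.png

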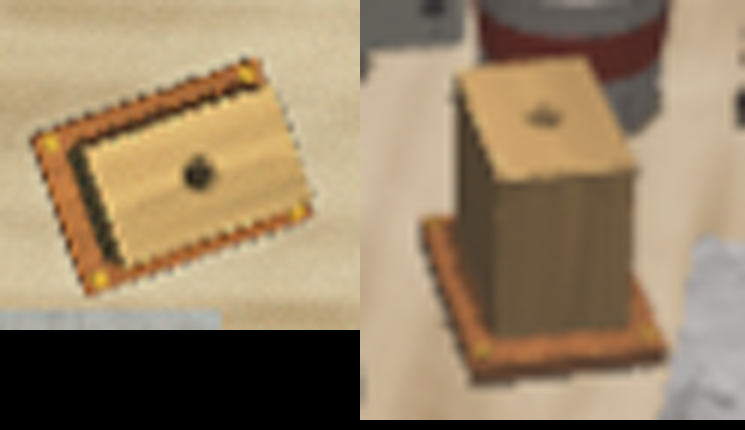

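The stand hole is plain in both views, at (199,174) in the top crop and (543,116) in the side crop.

```bash
python3 - <<'E'
from h import *
np.set_printoptions(precision=4,suppress=True)
t=(310+199.5/6-.5,200+174.5/6-.5);s=(290+(543.5-360)/7-.5,175+116.5/7-.5)
print(tri(t,s),plane('top',*t,.1),plane('side',*s,.1));print(readout.observe()['position'])
E
```

```text
(array([ 0.4978, -0.1778,  0.0977]), np.float64(0.0006975639026378191)) [ 0.4974 -0.1775  0.1   ] [ 0.4976 -0.1738  0.1   ]
[0.5323 0.159  0.2605]
```

Emit:
carry_out(increments=[0,-8,0,0,0,0.03,0,-16,0,0,0,0.05,-1,-24,0,0,0,0.06,-2,-24,0,0,0,0.06,-3,-24,0,0,0,0.06,-3,-24,0,0,0,0.06,-3,-24,0,0,0,0.06,-3,-24,0,0,0,0.06,-3,-24,0,0,0,0.06,-3,-24,0,0,0,0.06,-3,-24,0,0,0,0.06,-3,-24,0,0,0,0.06,-3,-24,0,0,0,0.06,-3,-24,0,0,0,0.06,-1.5,-16,0,0,0,0.05,-0.5,-8.5,0,0,0,0.025,0,0,0,0,0,0,0,0,0,0,0,0])

```text
clock: 21.32
position: [0.4975, -0.1768, 0.2608]
ee_rot: [-2.588, -1.78, -0.0]
force: [-0.1, 0.0, -1.8]
width: 0.254
gripper_force: 18.0
```

```bash
python3 - <<'E'
from h import *
s=snap('side','s6')
cv2.imwrite('pics/z6.png',cv2.resize(s[120:230,275:360],None,fx=5,fy=5,interpolation=cv2.INTER_CUBIC)[:,:,::-1]);print(readout.observe()['position'])
E
```

```text
[ 0.49757039 -0.17665825  0.26083473]
```

View pics/z6.png

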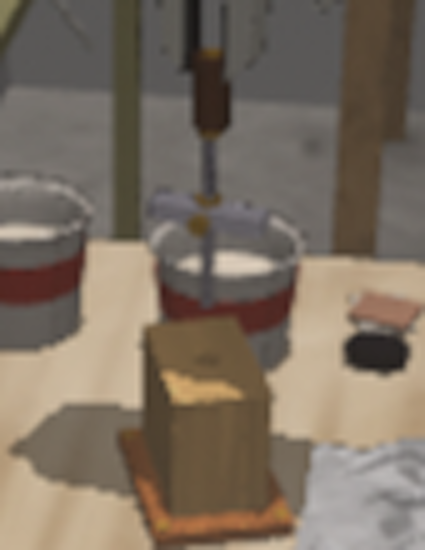

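Rod tip (207,304) is directly above the stand hole (209,358). Lowering, carefully at the mouth.

Emit:
carry_out(increments=[-0.3,-0.8,-8,0,0,0,0,0,-10,0,0,0,0,0,-8,0,0,0,0,0,-4,0,0,0,0,0,-2,0,0,0,0,0,-2,0,0,0,0,0,-2,0,0,0,0,0,0,0,0,0])

```text
clock: 22.38
position: [0.4971, -0.1782, 0.2248]
ee_rot: [2.589, 1.78, -0.0]
force: [0.1, -0.2, -2.2]
width: 0.251
gripper_force: 18.0
```

Emit:
carry_out(increments=[0,0,-2,0,0,0,0,0,-2,0,0,0,0,0,-2,0,0,0,0,0,-2,0,0,0,0,0,0,0,0,0])

```text
clock: 23.0
position: [0.497, -0.1782, 0.2167]
ee_rot: [-2.589, -1.78, 0.0]
force: [-0.9, -0.3, -1.7]
width: 0.251
gripper_force: 18.0
```

Emit:
carry_out(increments=[0,0,-4,0,0,0,0,0,-5,0,0,0,0,0,-6,0,0,0,0,0,-6,0,0,0,0,0,-6,0,0,0,0,0,-6,0,0,0,0,0,-5,0,0,0,0,0,-4,0,0,0,0,0,-2,0,0,0,0,0,-1,0,0,0,0,0,0,0,0,0])

```text
clock: 24.38
position: [0.4972, -0.1782, 0.1719]
ee_rot: [2.589, 1.78, 0.0]
force: [0.3, 0.2, -1.4]
width: 0.253
gripper_force: 18.0
```

Emit:
carry_out(increments=[0,0,-1,0,0,0,0,0,-1,0,0,0,0,0,0,0,0,0])

```text
clock: 24.75
position: [0.4971, -0.1782, 0.1698]
ee_rot: [-2.589, -1.78, 0.0]
force: [-0.2, -0.5, -2.1]
width: 0.25
gripper_force: 18.0
```

Emit:
carry_out(increments=[0,0,-0.5,0,0,0,0,0,-0.5,0,0,0,0,0,0,0,0,0])

```text
clock: 25.12
position: [0.4972, -0.1782, 0.1688]
ee_rot: [2.589, 1.78, -0.0]
force: [0.1, 0.3, -1.8]
width: 0.254
gripper_force: 18.0
```

Emit:
carry_out(increments=[0,0,-0.5,0,0,0,0,0,0,0,0,0,0,0,0,0,0,0])

```text
clock: 25.5
position: [0.4972, -0.1782, 0.1683]
ee_rot: [2.589, 1.78, 0.0]
force: [0.2, -0.6, -2.0]
width: 0.251
gripper_force: 18.0
```

Emit:
carry_out(increments=[0,0,-0.3,0,0,0,0,0,0,0,0,0,0,0,0,0,0,0])

```text
clock: 25.88
position: [0.4972, -0.1782, 0.1681]
ee_rot: [2.589, 1.78, 0.0]
force: [-1.2, 0.1, -1.6]
width: 0.251
gripper_force: 18.0
```

Emit:
carry_out(increments=[0,0,-0.3,0,0,0,0,0,0,0,0,0,0,0,0,0,0,0])

```text
clock: 26.25
position: [0.4972, -0.1782, 0.1678]
ee_rot: [2.589, 1.78, 0.0]
force: [-0.7, 0.2, -1.3]
width: 0.254
gripper_force: 18.0
```

Emit:
carry_out(increments=[0,0,-0.3,0,0,0,0,0,0,0,0,0,0,0,0,0,0,0])

```text
clock: 26.62
position: [0.4973, -0.1782, 0.1677]
ee_rot: [2.588, 1.78, 0.0]
force: [-0.9, -0.3, 2.8]
width: 0.253
gripper_force: 18.0
```

Contact came at exactly the predicted height. I ease off slightly, then release.

Emit:
carry_out(increments=[0,0,0.3,0,0,0,0,0,0,0,0,0], newtons=6)

```text
clock: 26.88
position: [0.4972, -0.1782, 0.1677]
ee_rot: [2.589, 1.78, 0.0]
force: [-0.5, -0.3, 1.5]
width: 0.26
gripper_force: 6.0
```

Emit:
carry_out(increments=[0,0,0,0,0,0,0,0,0,0,0,0,0,0,0,0,0,0,0,0,0,0,0,0,0,0,0,0,0,0,0,0,0,0,0,0,0,0,0,0,0,0,0,0,0,0,0,0], grip=0)

```text
clock: 27.88
position: [0.4971, -0.1782, 0.1677]
ee_rot: [2.589, 1.78, 0.0]
force: [0.0, 0.2, 0.2]
width: 0.994
gripper_force: 0.0
```

Emit:
carry_out(increments=[0,0,5,0,0,0,0,0,12,0,0,0,0,0,16,0,0,0,0,0,20,0,0,0,0,0,20,0,0,0,0,0,20,0,0,0,0,0,20,0,0,0,0,0,15,0,0,0,-10,0,0,0,0,0,-20,0,0,0,0,0,-20,0,0,0,0,0,-20,0,0,0,0,0,-20,0,0,0,0,0,0,0,0,0,0,0,0,0,0,0,0,0])

```text
clock: 29.75
position: [0.4073, -0.1782, 0.2958]
ee_rot: [2.589, 1.78, 0.0]
force: [0.3, 0.0, -0.8]
width: 0.998
gripper_force: 0.0
```

```bash
python3 - <<'E'
from h import *
t=snap('top','t7');s=snap('side','s7')
R=lambda a,k:cv2.resize(a,None,fx=k,fy=k,interpolation=cv2.INTER_CUBIC)
a=R(t[195:265,200:375],2);b=R(s[140:300,260:345],3.5)
p=lambda x:np.pad(x,((0,560-x.shape[0]),(0,0),(0,0)))
cv2.imwrite('pics/z7.png',np.hstack([p(a),p(b)])[:,:,::-1])
E
```

```text
(no output)
```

View pics/z7.png

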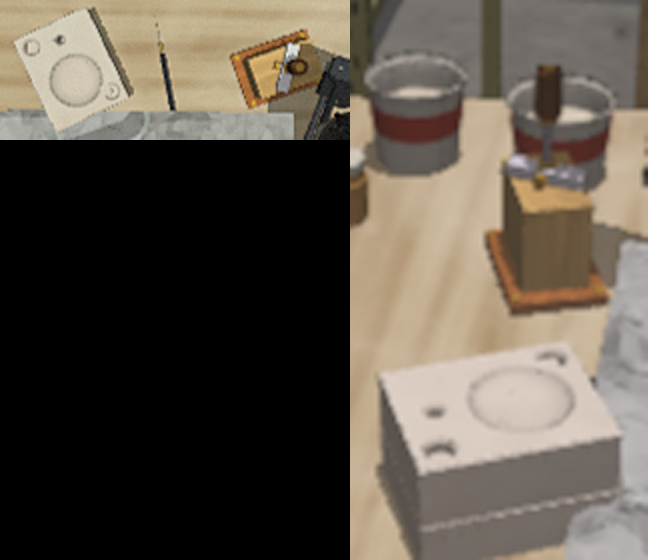

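The gauge stands upright in its stand with the bar on the wood (bar at 545,172, handle at 547,95), and its handle sits lower than at the start, so it kept the depth. The mould and needle haven't moved.

```bash
python3 -c "
from cell import arm
print(arm.sign_off())"
```

```text
the job is handed in; nothing more can be done
None
```

I measured the peg hole at about 56 mm deep, pressing with about 11 N at most, and put the gauge back upright in its stand with no sign that the stop shifted; the job is handed in at about 30 s.

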